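Clear the carton former's catch tray and hold its spring follower open for loading

TASK

The carton former on the bench has run out of blanks. First take the two finished open cartons out of its catch tray and set them down, not dropped, in the grey tote, open side up and both standing on its floor. Then take the follower by its black pull knob, pull it back against its spring until its pointer lines up with the clip on the ruled rail, and keep holding it there so that I can drop in the next bundle of blanks: finish while gripping the knob, do not let go, and leave the bottle, the tape and the pen cup where they are.

Things in the scene. Friction and masses are not known exactly. Their poses are not given: they have to be found in the camera images.
- machine: Bench carton former, fixed; origin on the bench, x away from the operator, y along its blank magazine towards the forming head. Grey base x -110..110, y -190..290 mm, deck 100 mm high; side rails at x = -104 (ruled) and 104 mm, top at 128 mm; end block at y -180, 136 mm high. Drive cabinet behind (x 110..300 mm), 138 mm high, with a bundle of flat blanks on it to 169 mm.
- head_top (a point): Middle of the top of the white forming head, 235 mm high (240 mm over its window); it covers the machine's x -75..110, y 100..290 mm. Axes as the machine's.
- tray_floor (a point): Middle of the floor of the steel catch tray in front of the machine's base, 4 mm above the bench; the tray is 205 x 320 mm (machine's x, y) with a rim 22 mm high on its three free sides. Axes as the machine's.
- follower_travel (a joint): Travel of the spring follower along the machine's -y, away from the head, m: 0 at home, 0.15 at its end stop. A spring pulls it home with 4 N at home, rising 45 N/m (7 to 10 N at the clip): let go, it runs back. It is an aluminium carriage with an upright pusher plate 110 mm wide, top 212 mm above the bench, pushing face at the machine's y = 90 mm at home.
- pull_knob (a point): Middle of the grip of the black round pull knob, upright on the follower 58 mm behind its pushing face, on the machine's x = 0, 206 mm above the bench; moves with the follower. Grip 28 mm dia., from 16 mm below to 16 mm above this point, knob top 20 mm above it; under the grip a neck 18 mm dia. down to 32 mm below. Axes as the machine's.
- pointer_tip (a point): Tip of the flat dark steel pointer arm, 8 mm wide, that reaches from the follower's carriage across to the inner edge of the ruled rail (-x side), 132 mm above the bench; it lies 4 mm behind the pushing face and moves with the follower.
- load_mark (a point): The load mark: inner end of the upright blade (3 mm thick, up to 143 mm above the bench) of the small dark steel saddle clip, 16 x 14 mm, clamped on the ruled rail; point 132 mm above the bench, axes as the machine's. The clip is fixed, at 70 to 125 mm of follower travel. The pointer is at the mark when both have the same place along the machine's y.
- carton_a: Finished open-topped cardboard carton, 100 x 50 x 55 mm (x, y, z), wall and bottom 3 mm, 45 g or so; origin at the centre of its underside, z up through the open side. Starts in the catch tray with its long side roughly along the machine's x.
- carton_b: A second carton, the same as carton_a.
- tote: Grey plastic tote, open on top, loose on the bench, 300 x 200 x 75 mm outside (x, y, z), wall and floor 4 mm, small rim 6 mm outwards; origin at the centre of its underside.
- glue_bottle: Bystander: white plastic bottle 60 mm dia., 170 mm high; origin at the centre of its underside.
- tape_roll: Bystander: roll of brown tape lying flat, 100 mm dia., 48 mm high; origin at the centre of its underside.
- pen_cup: Bystander: black pen cup 76 mm dia., 100 mm high, pens up to 160 mm; origin at the centre of its underside.

How it is judged:
By the outcome, as a careful person would: the job done as asked, in the order asked, and still so for the second after the job is handed in, while the arm keeps its last pose, push and grip.
It also fails if it takes over 72 s, if anything falls off the work surface, if the arm or the gripper's body presses on something with over 40 N, if the wrist force passes 120 N, or if a joint passes its speed limit or range.

ROBOT

A 6-joint arm with a two-finger parallel gripper is mounted at the origin on the work surface. World frame = base frame: x ahead of the robot, y to its left, z up, the work surface at z = 0. Lengths are in m, angles in rad, forces in N, time in s.
With the tool pointing down it reaches from about 0.35 to 0.925 m from the base axis. Payload 6.4 kg.
Tool frame: the origin (TCP) lies between the finger pads; the fingertips stand 19 mm ahead of it and the grasp point (between the pads) is the TCP; z points along the fingers, y is the line along which they close (so a half turn about z gives the same grasp; the last joint's range is limited). The gripper opens to 85 mm and grips with 20 to 120 N. Pads are 22 mm wide; open, the fingers measure 114 mm over their backs; the gripper's body (76 mm by 85 mm) begins 54 mm behind the grasp point. The pads swing forward as they close: fully open they stand 13 mm farther back than shut.
Start: joints at [1.163, 0.245, 1.558, -0, 1.339, -0.174], TCP at [0.151, 0.632, 0.229] pointing down, gripper open.
Joint ranges: [-3.13, 3.13], [-1.02, 2.26], [0.13, 2.54], [-0.95, 4.09], [0.21, 2.88], [-2.74, 2.74]. Speed limits (rad/s): [2.57, 2.57, 3.14, 3.14, 3.14, 3.14].

INTERFACE

Orientations are given as a 3x3 rotation matrix whose columns are the frame's x, y, z axes.
In Python, from rig import ctrl gives the robot as it stands. The module is installed in compiled form; this text tells all that it offers.
- The arm moves only by the tool jog_arm, never from a script. Its argument "deltas" is one flat list of numbers, 7 for each row, row after row: the shift along the tool's x, y, z in units of 0.4 m (1.0 is 0.4 m), then the turn, a rotation vector about the tool's x, y, z in units of pi rad (1.0 is pi rad), then the opening, from 0 (shut) to 1 (fully open). In form: [tx, ty, tz, ax, ay, az, hand, tx, ty, tz, ax, ay, az, hand, ...]. A call has 1 to 20 rows; each row shifts and turns the commanded pose from where the row before left it, along the tool's axes as they then stand; what a row does not reach is not made up. A row lasts 1/12 s, in which the tool goes at most 41.7 mm and 7.16 degrees, less where a joint would pass 70% of its speed; a pose out of reach is approached as far as the arm can. A call with a number of a shift or a turn outside -1 to 1 is refused whole. A call with a gripper value outside its range is refused whole. The fingers move at their own pace and stop on an object; "force" is the grip in N (left out, the last holds). Time passes only in rows, so rows that do not move let the fingers close. It gives the time, the measured TCP pose, the force, the opening and the grip force at its end, in the units of the state.
- ctrl.read_state(): the state, without advancing time (a new reading comes with each control period).
- ctrl.grab_frame(name): name is "scene" or "top" or "wrist"; returns the picture (480x640x3 uint8, blue, green, red); there is no depth.
- ctrl.calibration(name): a dict with "intrinsics" (3x3 intrinsics, pixels), "R" (3x3) and "t" (3): a world point X has camera coordinates R X + t. Camera axes: x right, y down, z forward; pixel columns grow to the right and rows downward; lengths in m; the calibration is good to about 2 mm. A picture is of the moment at which its call begins: read the wrist's pose just before it. calibration takes no time and is no camera call; for the wrist camera it gives the pose at the moment of the call.
- ctrl.hand_in(): hands the job in; it is judged then, once.
Trained networks look in the newest picture that a camera, given by its name, has taken for a name from the list of things; names that differ only in an ending like _2 or _b are one class to them, and where a whole thing is asked for, a point or a joint stands for the part that bears it (a point fixed in the world has none). Each returns a list of dicts, best first, with "conf" (0 to 1); they miss things now and then, are a little off and sometimes report something else, mostly with a low value. They report only what shows in the picture. A call takes as long as a camera call.
- ctrl.outline_of(camera, thing): "region" (480x640 bool, what is visible of it).
- ctrl.landmark_of(camera, thing): "point" ([x, y, z] in m, in world coordinates, good to about 4 mm: a listed point, or the origin of a listed thing).
The state is a dict: "t": time; "q": joint angles; "qd": joint speeds; "joint_efforts": joint torques, N m; "tool_pos": TCP position; "tcp_rot": TCP orientation; "contact_force": force on the tool from outside, world axes, zero at the start; "ft_torque": the same for the moment, N m; "finger_gap": finger opening in m; "gripper_force": force on a finger pad.
Only numpy, scipy, OpenCV 4.12 (cv2) and the standard library are available. Lean on these libraries where they do the work, as an engineer would, in place of code of your own. Each camera call takes 0.05 s, during which the arm holds its last target. There are 200 camera calls.

## Working session

There is one attempt and no reset: what is moved stays moved. The work goes in short steps, Python scripts to look and compute and a tool call to move; the robot and the scene stay as the last step left them, time stands still between calls to the robot, and variables do not carry over. Pictures are saved under pics/ and viewed, at most 10 in all, crops included, and the job is handed in when it is done.

Besides the shell and the picture viewer there is one more tool, called after "Emit:" as name(argument=value, ...) on one line, values as JSON. jog_arm: Moves the arm, as the interface text tells. Its arguments: {"type":"object","properties":{"deltas":{"type":"array","items":{"type":"number"}},"force":{"type":"number"}},"required":["deltas"]}

```bash
mkdir -p pics; ls; cat > h.py <<'E'
import numpy as np, cv2
from rig import ctrl
np.set_printoptions(precision=4,suppress=True)
def lm(cam,things):
    for t in things:
        for r in ctrl.landmark_of(cam,t)[:3]: print(cam,t,round(r['conf'],2),np.array(r['point']))
def proj(cam,X):
    c=ctrl.calibration(cam);p=np.array(c['intrinsics'])@(np.array(c['R'])@np.array(X)+np.array(c['t']));return p[:2]/p[2]
def ray(cam,uv,z):
    c=ctrl.calibration(cam);R=np.array(c['R']);t=np.array(c['t']);o=-R.T@t
    d=R.T@np.linalg.inv(np.array(c['intrinsics']))@np.array([uv[0],uv[1],1.]);return o+d*(z-o[2])/d[2]
E
python3 - <<'E'
from h import *
s=ctrl.read_state();print(s['t'],s['tool_pos'],s['tcp_rot'],s['finger_gap'])
for c in ['scene','top']:
    cv2.imwrite(f'pics/{c}0.png',ctrl.grab_frame(c))
    lm(c,['machine','head_top','tray_floor','pull_knob','pointer_tip','load_mark','carton_a','tote','glue_bottle','tape_roll','pen_cup'])
E
```

```text
pics
0.0 [0.1503 0.6318 0.2284] [[-0.9728  0.2316 -0.0008]
 [ 0.2316  0.9728 -0.0018]
 [ 0.0003 -0.0019 -1.    ]] 0.08512793999332849
scene machine 0.74 [0.6537 0.0879 0.0018]
scene head_top 0.92 [0.6521 0.2882 0.2352]
scene head_top 0.71 [0.438  0.1203 0.0095]
scene tray_floor 0.78 [0.4369 0.122  0.0066]
scene pull_knob 0.92 [0.6526 0.1279 0.2066]
scene pointer_tip 0.67 [0.5523 0.1694 0.1326]
scene pointer_tip 0.35 [0.5563 0.088  0.1321]
scene load_mark 0.38 [0.5556 0.0838 0.1283]
scene carton_a 0.83 [0.4282 0.2043 0.0084]
scene carton_a 0.78 [0.433  0.0443 0.004 ]
scene tote 0.75 [0.4254 0.2035 0.0045]
scene tote 0.59 [ 0.4489 -0.296  -0.001 ]
scene glue_bottle 0.97 [ 0.5006 -0.5563 -0.0033]
scene tape_roll 0.68 [ 0.7484 -0.2289  0.0025]
scene pen_cup 0.91 [ 0.433   0.5156 -0.0012]
scene pen_cup 0.36 [0.6504 0.2878 0.2315]
top machine 0.57 [ 0.6585  0.0923 -0.0003]
top head_top 0.67 [0.6537 0.2875 0.2329]
top tray_floor 0.73 [0.4413 0.1226 0.004 ]
top pull_knob 0.55 [0.6566 0.1251 0.2033]
top pointer_tip 0.89 [0.5531 0.1709 0.1308]
top load_mark 0.55 [0.5608 0.0844 0.1318]
top load_mark 0.45 [0.6532 0.2904 0.2334]
top carton_a 0.72 [ 0.4278  0.2037 -0.0012]
top carton_a 0.63 [0.4335 0.0461 0.003 ]
top tote 0.62 [ 0.4526 -0.302  -0.0035]
top glue_bottle 0.73 [ 0.5047 -0.5532  0.0006]
top tape_roll 0.55 [ 0.749  -0.2236  0.001 ]
top pen_cup 0.67 [0.435  0.5064 0.0013]
top pen_cup 0.25 [0.5546 0.1717 0.1333]
```

View pics/top0.png

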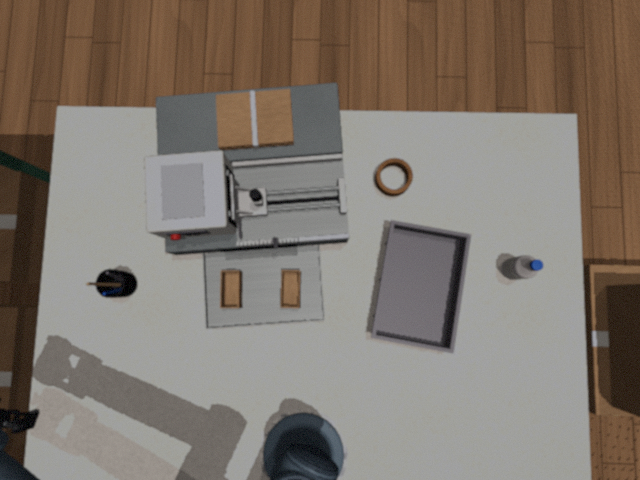

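View pics/scene0.png

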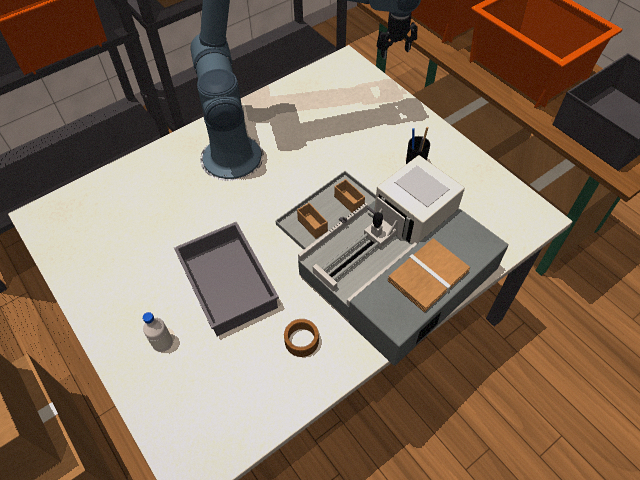

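```bash
python3 - <<'E'
from h import *
im=cv2.imread('pics/top0.png')
print(ray('top',(0,0),0),ray('top',(640,0),0),ray('top',(0,480),0))
for t in ['carton_a','tote']:
    for r in ctrl.outline_of('top',t)[:2]:
        m=r['region'].astype(np.uint8); c=max(cv2.findContours(m,0,2)[0],key=cv2.contourArea)
        b=cv2.boxPoints(cv2.minAreaRect(c)); z=.055 if t[0]=='c' else .075
        print(t,r['conf'],b.round(0).tolist()); print(np.array([ray('top',p,z)[:2] for p in b]))
E
```

```text
[1.2763 0.9526 0.    ] [ 1.2925 -0.9424  0.    ] [-0.0956  0.8099  0.    ]
carton_a 0.64 [[219.0, 270.0], [242.0, 270.0], [242.0, 308.0], [219.0, 308.0]]
[[0.4766 0.2368]
 [0.4781 0.1751]
 [0.3779 0.1708]
 [0.3763 0.2319]]
carton_a 0.64 [[281.0, 271.0], [300.0, 271.0], [300.0, 307.0], [281.0, 307.0]]
[[0.478  0.0709]
 [0.4792 0.0204]
 [0.3846 0.0176]
 [0.3833 0.0677]]
tote 0.71 [[370.0, 341.0], [389.0, 219.0], [473.0, 232.0], [454.0, 354.0]]
[[ 0.304  -0.1647]
 [ 0.6202 -0.2108]
 [ 0.5903 -0.4302]
 [ 0.2772 -0.3784]]
tote 0.42 [[230.0, 174.0], [265.0, 172.0], [269.0, 236.0], [233.0, 237.0]]
[[0.7341 0.2161]
 [0.7411 0.1202]
 [0.5698 0.1049]
 [0.5626 0.1993]]
```

The top view shows the cartons at about (231,289) and (290,288), the knob at (256,195), the clip at (276,243), and the tote centred near (421,286), turned roughly -8°. The scene view agrees. I'll hover over carton A next and look through the wrist camera.

```bash
cat >> h.py <<'E'
from scipy.spatial.transform import Rotation as Rot
def plan(p,ya,n,start=None):
    """identical rows to TCP p, tool down with tool y at world angle ya (deg)"""
    s=ctrl.read_state();p0,R0=(np.array(s['tool_pos']),np.array(s['tcp_rot'])) if start is None else start
    a=np.radians(ya);y=np.array([np.cos(a),np.sin(a),0]);z=np.array([0,0,-1.]);R1=np.c_[np.cross(y,z),y,z]
    w=Rot.from_matrix(R0.T@R1).as_rotvec()/n
    S=sum((Rot.from_rotvec(w*k).as_matrix() for k in range(n)),np.zeros((3,3)))
    t=np.linalg.solve(S,R0.T@(np.array(p)-p0))
    print('n',n,'row',(t/.4).round(4).tolist(),(w/np.pi).round(4).tolist(),'mm',np.linalg.norm(t)*1e3,'deg',np.degrees(np.linalg.norm(w)))
    return np.array(p),R1
E
python3 - <<'E'
from h import *
plan([.43,.204,.2],90,18)
E
```

```text
n 18 row [-0.0459, -0.0544, 0.0041] [0.0, -0.0, -0.0041] mm 28.52403305364898 deg 0.7440708289168333
```

Emit:
jog_arm(deltas=[-0.0459,-0.0544,0.0041,0,0,-0.0041,1,-0.0459,-0.0544,0.0041,0,0,-0.0041,1,-0.0459,-0.0544,0.0041,0,0,-0.0041,1,-0.0459,-0.0544,0.0041,0,0,-0.0041,1,-0.0459,-0.0544,0.0041,0,0,-0.0041,1,-0.0459,-0.0544,0.0041,0,0,-0.0041,1,-0.0459,-0.0544,0.0041,0,0,-0.0041,1,-0.0459,-0.0544,0.0041,0,0,-0.0041,1,-0.0459,-0.0544,0.0041,0,0,-0.0041,1,-0.0459,-0.0544,0.0041,0,0,-0.0041,1,-0.0459,-0.0544,0.0041,0,0,-0.0041,1,-0.0459,-0.0544,0.0041,0,0,-0.0041,1,-0.0459,-0.0544,0.0041,0,0,-0.0041,1,-0.0459,-0.0544,0.0041,0,0,-0.0041,1,-0.0459,-0.0544,0.0041,0,0,-0.0041,1,-0.0459,-0.0544,0.0041,0,0,-0.0041,1,-0.0459,-0.0544,0.0041,0,0,-0.0041,1,-0.0459,-0.0544,0.0041,0,0,-0.0041,1,0,0,0,0,0,0,1,0,0,0,0,0,0,1], force=25)

```text
t: 2.97
tool_pos: [0.4299, 0.2029, 0.2001]
tcp_rot: [[-1.0, 0.005, -0.0], [0.005, 1.0, 0.0], [0.0, 0.0, -1.0]]
contact_force: [-0.4, 0.7, -0.1]
finger_gap: 0.0854
gripper_force: 0.0
```

```bash
python3 - <<'E'
from h import *
cv2.imwrite('pics/w1.png',ctrl.grab_frame('wrist'))
s=ctrl.read_state();print(s['t'],s['tool_pos'],s['tcp_rot'])
lm('wrist',['carton_a','tray_floor','pointer_tip','load_mark','pull_knob'])
for r in ctrl.outline_of('wrist','carton_a')[:3]:
    m=r['region'].astype(np.uint8); c=max(cv2.findContours(m,0,2)[0],key=cv2.contourArea)
    b=cv2.boxPoints(cv2.minAreaRect(c)); print(r['conf'],b.round().tolist()); print(np.array([ray('wrist',p,.059)[:2] for p in b]))
E
```

```text
3.0167 [0.4293 0.2036 0.2   ] [[-1.      0.0031 -0.0003]
 [ 0.0031  1.      0.0003]
 [ 0.0003  0.0003 -1.    ]]
wrist carton_a 0.94 [0.429  0.0495 0.0054]
wrist carton_a 0.75 [0.4235 0.2027 0.0053]
wrist tray_floor 0.89 [0.4393 0.123  0.0051]
wrist load_mark 0.31 [0.4303 0.0484 0.0043]
0.97 [[75.0, 162.0], [170.0, 151.0], [186.0, 283.0], [91.0, 294.0]]
[[0.3814 0.0216]
 [0.3732 0.0935]
 [0.479  0.0942]
 [0.489  0.0144]]
0.59 [[288.0, 151.0], [355.0, 149.0], [359.0, 279.0], [293.0, 282.0]]
[[0.3737 0.1812]
 [0.372  0.2304]
 [0.4759 0.2368]
 [0.4779 0.1824]]
```

View pics/w1.png

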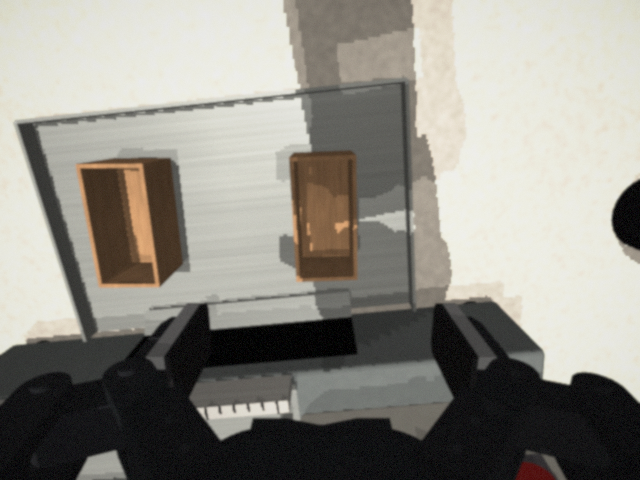

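The wrist view shows both cartons upright and open. Carton A's rim corners are at about (291,154), (355,152), (357,280) and (298,281). Carton B's rim corners are at about (79,165), (143,161), (160,286) and (99,283).

```bash
python3 - <<'E'
from h import *
for q in ([(291,154),(355,152),(357,280),(298,281)],[(79,165),(143,161),(160,286),(99,283)]):
    P=np.array([ray('wrist',p,.059)[:2] for p in q]);d=(P[2]+P[3]-P[0]-P[1])/2
    print(P,P.mean(0),np.degrees(np.arctan2(d[1],d[0])),np.linalg.norm(d))
# machine yaw from tray edge
a,b=ray('wrist',(18,122),.022),ray('wrist',(404,82),.022);print(a,b,np.degrees(np.arctan2(b[1]-a[1],b[0]-a[0])))
plan([.4255,.2045,.1],92,8)
E
```

```text
[[0.3756 0.1832]
 [0.3741 0.2307]
 [0.4766 0.2349]
 [0.4775 0.1865]] [0.426  0.2088] 2.1226013989933037 0.10227186247894608
[[0.3835 0.0243]
 [0.3806 0.0726]
 [0.4818 0.0728]
 [0.4791 0.023 ]] [0.4312 0.0482] -0.29492278455922355 0.09840479885166115
[ 0.3523 -0.0426  0.022 ] [0.3222 0.2716 0.022 ] 95.48541302260513
n 8 row [0.0011, 0.0001, 0.0313] [0.0, 0.0, -0.0014] mm 12.512264735219697 deg 0.25349131508115946
```

```bash
python3 - <<'E'
from h import *
g=plan([.4255,.2065,.039],92,10)
u=plan([.4255,.2065,.15],92,5,g)
# tote slots
c=np.array([.449,-.298]);x=np.array([np.cos(np.radians(-8.3)),np.sin(np.radians(-8.3))])
print(c+.075*x,c-.075*x)
plan([*(c+.075*x),.15],81.7,20,u)
E
```

```text
n 10 row [0.0008, 0.0005, 0.0403] [0.0, 0.0, -0.0011] mm 16.109063037225887 deg 0.2027930520649275
n 5 row [0.0, 0.0, -0.0555] [0.0, 0.0, 0.0] mm 22.199999999999996 deg 0.0
[ 0.5232 -0.3088] [ 0.3748 -0.2872]
n 20 row [-0.0155, -0.0638, 0.0] [0.0, 0.0, 0.0029] mm 26.260710466241335 deg 0.5149999999999998
```

Emit:
jog_arm(deltas=[0.0008,0.0005,0.0403,0,0,-0.0011,1,0.0008,0.0005,0.0403,0,0,-0.0011,1,0.0008,0.0005,0.0403,0,0,-0.0011,1,0.0008,0.0005,0.0403,0,0,-0.0011,1,0.0008,0.0005,0.0403,0,0,-0.0011,1,0.0008,0.0005,0.0403,0,0,-0.0011,1,0.0008,0.0005,0.0403,0,0,-0.0011,1,0.0008,0.0005,0.0403,0,0,-0.0011,1,0.0008,0.0005,0.0403,0,0,-0.0011,1,0.0008,0.0005,0.0403,0,0,-0.0011,1,0,0,0,0,0,0,1,0,0,0,0,0,0,0,0,0,0,0,0,0,0,0,0,0,0,0,0,0,0,0,0,0,0,0,0,0,0,0,0,0,0,0], force=25)

```text
t: 4.65
tool_pos: [0.4272, 0.2059, 0.0402]
tcp_rot: [[-0.999, -0.033, 0.003], [-0.033, 0.999, 0.001], [-0.003, 0.0, -1.0]]
contact_force: [-1.3, 0.2, 5.9]
finger_gap: 0.0493
gripper_force: 27.2
```

Emit:
jog_arm(deltas=[0,0,-0.03,0,0,0,0,0,0,-0.05,0,0,0,0,0,0,-0.0655,0,0,0,0,0,0,-0.0655,0,0,0,0,0,0,-0.0665,0,0,0,0,0,0,0,0,0,0,0])

```text
t: 5.15
tool_pos: [0.4296, 0.2064, 0.1557]
tcp_rot: [[-0.999, -0.033, 0.011], [-0.033, 0.999, 0.002], [-0.011, 0.002, -1.0]]
contact_force: [1.2, -0.6, 0.6]
finger_gap: 0.0494
gripper_force: 26.6
```

Emit:
jog_arm(deltas=[-0.0155,-0.0638,0,0,0,0.0029,0,-0.0155,-0.0638,0,0,0,0.0029,0,-0.0155,-0.0638,0,0,0,0.0029,0,-0.0155,-0.0638,0,0,0,0.0029,0,-0.0155,-0.0638,0,0,0,0.0029,0,-0.0155,-0.0638,0,0,0,0.0029,0,-0.0155,-0.0638,0,0,0,0.0029,0,-0.0155,-0.0638,0,0,0,0.0029,0,-0.0155,-0.0638,0,0,0,0.0029,0,-0.0155,-0.0638,0,0,0,0.0029,0,-0.0155,-0.0638,0,0,0,0.0029,0,-0.0155,-0.0638,0,0,0,0.0029,0,-0.0155,-0.0638,0,0,0,0.0029,0,-0.0155,-0.0638,0,0,0,0.0029,0,-0.0155,-0.0638,0,0,0,0.0029,0,-0.0155,-0.0638,0,0,0,0.0029,0,-0.0155,-0.0638,0,0,0,0.0029,0,-0.0155,-0.0638,0,0,0,0.0029,0,-0.0155,-0.0638,0,0,0,0.0029,0,-0.0155,-0.0638,0,0,0,0.0029,0])

```text
t: 6.82
tool_pos: [0.522, -0.3111, 0.1491]
tcp_rot: [[-0.989, 0.15, -0.001], [0.15, 0.989, 0.001], [0.001, 0.001, -1.0]]
contact_force: [0.5, 0.5, -0.2]
finger_gap: 0.0494
gripper_force: 26.6
```

```bash
python3 - <<'E'
from h import *
cv2.imwrite('pics/w2.png',ctrl.grab_frame('wrist'))
s=ctrl.read_state();print(s['t'],s['tool_pos'],s['tcp_rot'],s['finger_gap'],s['gripper_force'],s['contact_force'])
lm('wrist',['carton_a','tote'])
for r in ctrl.outline_of('wrist','tote')[:1]:
    m=r['region'].astype(np.uint8);c=max(cv2.findContours(m,0,2)[0],key=cv2.contourArea);print(cv2.boundingRect(c))
E
```

```text
6.8667 [ 0.5222 -0.3157  0.1497] [[-0.9882  0.1529  0.0009]
 [ 0.1528  0.9882 -0.0033]
 [-0.0014 -0.0031 -1.    ]] 0.04970175117416532 26.612846553325653 [-2.0601 -2.2448 -0.1944]
wrist carton_a 0.87 [ 0.524  -0.3134  0.1157]
wrist carton_a 0.58 [ 0.4561 -0.2986 -0.    ]
wrist tote 0.86 [ 0.4517 -0.2958  0.003 ]
(119, 0, 417, 359)
```

View pics/w2.png

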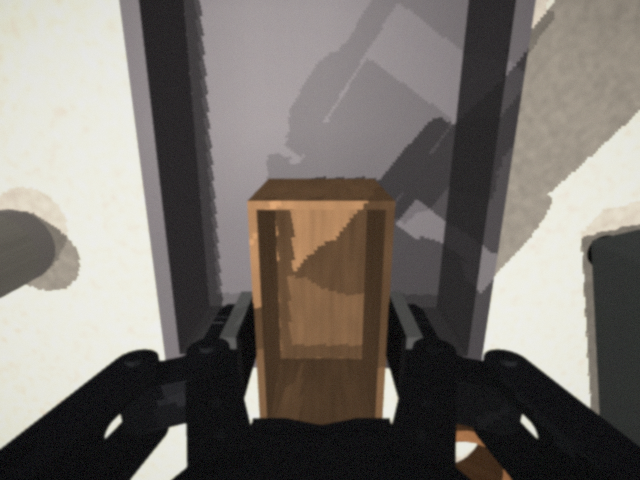

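The carton is held level and aligned, with clear margin to the tote walls (inner edges around columns 215 and 455). I'll lower it now.

Emit:
jog_arm(deltas=[0,0,0.04,0,0,0,0,0,0,0.045,0,0,0,0,0,0,0.045,0,0,0,0,0,0,0.045,0,0,0,0,0,0,0.04,0,0,0,0,0,0,0.03,0,0,0,0,0,0,0.01,0,0,0,0,0,0,0.005,0,0,0,0,0,0,0.005,0,0,0,0,0,0,0.003,0,0,0,0,0,0,0,0,0,0,0,0,0,0,0,0,0,0])

```text
t: 8.02
tool_pos: [0.5227, -0.3103, 0.0433]
tcp_rot: [[-0.989, 0.149, 0.001], [0.149, 0.989, -0.001], [-0.001, -0.001, -1.0]]
contact_force: [0.2, 0.1, -0.8]
finger_gap: 0.0497
gripper_force: 26.6
```

Emit:
jog_arm(deltas=[0,0,0.0025,0,0,0,0,0,0,0.0025,0,0,0,0,0,0,0.0025,0,0,0,0,0,0,0,0,0,0,0])

```text
t: 8.35
tool_pos: [0.5225, -0.3103, 0.0402]
tcp_rot: [[-0.989, 0.149, 0.0], [0.149, 0.989, -0.0], [-0.0, -0.0, -1.0]]
contact_force: [-1.1, 0.6, 3.3]
finger_gap: 0.0495
gripper_force: 27.1
```

Emit:
jog_arm(deltas=[0,0,0.002,0,0,0,0,0,0,0,0,0,0,0,0,0,0,0,0,0,0.75,0,0,0,0,0,0,0.75,0,0,0,0,0,0,0.75,0,0,0,0,0,0,0.75,0,0,-0.03,0,0,0,0.8,0,0,-0.05,0,0,0,0.9,0,0,-0.0655,0,0,0,1,0,0,-0.0655,0,0,0,1,0,0,-0.0655,0,0,0,1,0,0,0,0,0,0,1])

```text
t: 9.35
tool_pos: [0.5253, -0.3125, 0.1569]
tcp_rot: [[-0.989, 0.149, 0.009], [0.149, 0.989, -0.008], [-0.01, -0.006, -1.0]]
contact_force: [1.0, -0.5, 0.9]
finger_gap: 0.0856
gripper_force: 0.0
```

```bash
python3 - <<'E'
from h import *
ctrl.grab_frame('wrist'); lm('wrist',['carton_a','tote'])
s=ctrl.read_state();print(s['t'],s['tool_pos'],s['finger_gap'])
a=plan([.4305,.0475,.15],90,14)
plan([.4305,.0475,.039],90,8,a)
E
```

```text
wrist carton_a 0.92 [ 0.5223 -0.3112  0.0033]
wrist tote 0.72 [ 0.4526 -0.2986  0.0008]
wrist tote 0.17 [ 0.7418 -0.2313  0.0005]
9.5 [ 0.5222 -0.3099  0.1496] 0.08525430418295207
n 14 row [0.0214, 0.0624, -0.0001] [-0.0, 0.0, -0.0034] mm 26.381635976268342 deg 0.6122515081623009
n 8 row [0.0, 0.0, 0.0347] [0.0, 0.0, 0.0] mm 13.874999999999998 deg 0.0
```

Carton A is standing on the tote floor. Now for carton B.

Emit:
jog_arm(deltas=[0.0214,0.0624,0,0,0,-0.0034,1,0.0214,0.0624,0,0,0,-0.0034,1,0.0214,0.0624,0,0,0,-0.0034,1,0.0214,0.0624,0,0,0,-0.0034,1,0.0214,0.0624,0,0,0,-0.0034,1,0.0214,0.0624,0,0,0,-0.0034,1,0.0214,0.0624,0,0,0,-0.0034,1,0.0214,0.0624,0,0,0,-0.0034,1,0.0214,0.0624,0,0,0,-0.0034,1,0.0214,0.0624,0,0,0,-0.0034,1,0.0214,0.0624,0,0,0,-0.0034,1,0.0214,0.0624,0,0,0,-0.0034,1,0.0214,0.0624,0,0,0,-0.0034,1,0.0214,0.0624,0,0,0,-0.0034,1,0,0,0,0,0,0,1,0,0,0,0,0,0,1])

```text
t: 10.83
tool_pos: [0.4295, 0.0486, 0.1479]
tcp_rot: [[-1.0, -0.002, -0.003], [-0.002, 1.0, 0.0], [0.003, 0.0, -1.0]]
contact_force: [0.0, -0.1, -0.5]
finger_gap: 0.0856
gripper_force: 0.0
```

```bash
python3 - <<'E'
from h import *
ctrl.grab_frame('wrist'); lm('wrist',['carton_a'])
s=ctrl.read_state();print(s['t'],s['tool_pos'],s['finger_gap'])
E
```

```text
wrist carton_a 0.97 [0.4321 0.0517 0.0044]
10.9333 [0.4305 0.0473 0.1486] 0.08554366559710364
```

Shift y by about 1.6 mm, then descend and grasp.

Emit:
jog_arm(deltas=[0,0.002,0.03,0,0,0,1,0,0.002,0.0365,0,0,0,1,0,0,0.0365,0,0,0,1,0,0,0.0365,0,0,0,1,0,0,0.0365,0,0,0,1,0,0,0.0365,0,0,0,1,0,0,0.0365,0,0,0,1,0,0,0.0255,0,0,0,1,0,0,0,0,0,0,1,0,0,0,0,0,0,0,0,0,0,0,0,0,0,0,0,0,0,0,0,0,0,0,0,0,0,0,0])

```text
t: 12.02
tool_pos: [0.4319, 0.049, 0.0406]
tcp_rot: [[-1.0, 0.0, 0.002], [0.0, 1.0, -0.0], [-0.002, -0.0, -1.0]]
contact_force: [0.1, -0.1, 2.6]
finger_gap: 0.0492
gripper_force: 27.2
```

Emit:
jog_arm(deltas=[0,0,0,0,0,0,0,0,0,-0.03,0,0,0,0,0,0,-0.05,0,0,0,0,0,0,-0.0655,0,0,0,0,0,0,-0.0655,0,0,0,0,0,0,-0.0655,0,0,0,0,0,0,0,0,0,0,0,0,0,0,0,0,0,0])

```text
t: 12.68
tool_pos: [0.432, 0.0491, 0.1519]
tcp_rot: [[-1.0, -0.0, 0.004], [-0.0, 1.0, -0.001], [-0.004, -0.001, -1.0]]
contact_force: [0.2, -0.1, -1.1]
finger_gap: 0.0492
gripper_force: 26.7
```

```bash
python3 - <<'E'
from h import *
c=np.array([.452,-.298]);x=np.array([np.cos(np.radians(-8.3)),np.sin(np.radians(-8.3))])
s=ctrl.read_state();print(s['t'],s['tool_pos'],s['finger_gap'],s['gripper_force']); t=c-.075*x;print(t)
plan([*t,.15],81.7,14)
E
```

```text
12.6833 [0.432  0.0491 0.1519] 0.049231646625438996 26.719825565814972
[ 0.3778 -0.2872]
n 14 row [0.0056, -0.0606, 0.0003] [-0.0, 0.0001, 0.0033] mm 24.350019865332833 deg 0.5937417582175539
```

Emit:
jog_arm(deltas=[0.0056,-0.0606,0,0,0,0.0033,0,0.0056,-0.0606,0,0,0,0.0033,0,0.0056,-0.0606,0,0,0,0.0033,0,0.0056,-0.0606,0,0,0,0.0033,0,0.0056,-0.0606,0,0,0,0.0033,0,0.0056,-0.0606,0,0,0,0.0033,0,0.0056,-0.0606,0,0,0,0.0033,0,0.0056,-0.0606,0,0,0,0.0033,0,0.0056,-0.0606,0,0,0,0.0033,0,0.0056,-0.0606,0,0,0,0.0033,0,0.0056,-0.0606,0,0,0,0.0033,0,0.0056,-0.0606,0,0,0,0.0033,0,0.0056,-0.0606,0,0,0,0.0033,0,0.0056,-0.0606,0,0,0,0.0033,0,0,0,0,0,0,0,0,0,0,0,0,0,0,0])

```text
t: 14.02
tool_pos: [0.3758, -0.2869, 0.1486]
tcp_rot: [[-0.989, 0.147, -0.002], [0.147, 0.989, 0.003], [0.002, 0.002, -1.0]]
contact_force: [0.7, 0.2, -0.2]
finger_gap: 0.0495
gripper_force: 26.7
```

```bash
python3 - <<'E'
from h import *
ctrl.grab_frame('wrist'); lm('wrist',['carton_a','tote'])
s=ctrl.read_state();print(s['t'],s['tool_pos'],s['finger_gap'])
E
```

```text
wrist carton_a 0.68 [ 0.3756 -0.2799  0.1097]
14.1667 [ 0.3765 -0.2857  0.1492] 0.04935317276366193
```

Emit:
jog_arm(deltas=[-0.005,0,0.04,0,0,0,0,-0.005,0,0.045,0,0,0,0,0,0,0.045,0,0,0,0,0,0,0.045,0,0,0,0,0,0,0.04,0,0,0,0,0,0,0.03,0,0,0,0,0,0,0.01,0,0,0,0,0,0,0.005,0,0,0,0,0,0,0.005,0,0,0,0,0,0,0.004,0,0,0,0,0,0,0.003,0,0,0,0,0,0,0,0,0,0,0,0,0,0,0,0,0,0])

```text
t: 15.25
tool_pos: [0.3809, -0.2878, 0.0418]
tcp_rot: [[-0.989, 0.145, 0.001], [0.145, 0.989, -0.001], [-0.001, -0.001, -1.0]]
contact_force: [-0.0, 0.1, 0.2]
finger_gap: 0.0492
gripper_force: 26.7
```

Emit:
jog_arm(deltas=[0,0,0.0025,0,0,0,0,0,0,0.0025,0,0,0,0,0,0,0,0,0,0,0,0,0,0,0,0,0,0])

```text
t: 15.58
tool_pos: [0.381, -0.288, 0.0406]
tcp_rot: [[-0.989, 0.145, -0.0], [0.145, 0.989, -0.0], [0.0, -0.0, -1.0]]
contact_force: [-2.5, 2.9, 9.2]
finger_gap: 0.0497
gripper_force: 27.8
```

Contact is firm. Release and rise, then re-measure the tote and the machine.

Emit:
jog_arm(deltas=[0,0,0,0,0,0,0.75,0,0,0,0,0,0,0.75,0,0,0,0,0,0,0.75,0,0,0,0,0,0,0.75,0,0,-0.03,0,0,0,0.8,0,0,-0.05,0,0,0,0.9,0,0,-0.08,0,0,0,1,0,0,-0.09,0,0,0,1,0,0,-0.09,0,0,0,1,0,0,-0.09,0,0,0,1,0,0,-0.09,0,0,0,1,0,0,-0.09,0,0,0,1,0,0,-0.05,0,0,0,1,0,0,0,0,0,0,1,0,0,0,0,0,0,1])

```text
t: 16.83
tool_pos: [0.3811, -0.288, 0.3045]
tcp_rot: [[-0.989, 0.145, 0.002], [0.145, 0.989, -0.002], [-0.002, -0.002, -1.0]]
contact_force: [0.5, -0.5, -0.9]
finger_gap: 0.0857
gripper_force: 0.0
```

```bash
python3 - <<'E'
from h import *
im=ctrl.grab_frame('wrist');lm('wrist',['carton_a','tote'])
cv2.imwrite('pics/w3.png',cv2.resize(im,(320,240)))
ctrl.grab_frame('scene');lm('scene',['carton_a','tote','pull_knob','pointer_tip','load_mark'])
s=ctrl.read_state();print(s['t'],s['tool_pos'],s['finger_gap'])
# move to viewing pose, tool y along machine -x/x : knob grip angle options
a=plan([.62,.05,.32],5.5,14)
a=plan([.62,.05,.32],185.5,14)
E
```

```text
wrist carton_a 0.62 [ 0.3803 -0.2829  0.0027]
wrist carton_a 0.57 [ 0.5206 -0.3098  0.0043]
wrist carton_a 0.49 [ 0.5057 -0.5556  0.0011]
wrist tote 0.56 [ 0.4554 -0.3007  0.0001]
scene carton_a 0.82 [ 0.3832 -0.2876  0.0068]
scene carton_a 0.58 [ 0.5219 -0.314   0.0085]
scene tote 0.74 [ 0.4496 -0.296  -0.0007]
scene pull_knob 0.94 [0.6525 0.1264 0.2057]
scene pull_knob 0.55 [ 0.7465 -0.2289  0.001 ]
scene pointer_tip 0.72 [0.5529 0.1716 0.1298]
scene load_mark 0.48 [0.5596 0.0839 0.1322]
scene load_mark 0.41 [ 0.5038 -0.5584 -0.0013]
17.2833 [ 0.3806 -0.2874  0.3027] 0.08562140242564911
n 14 row [0.0115, 0.0787, -0.0031] [0.0, -0.0, 0.0302] mm 31.859710428524874 deg 5.441376194235249
n 14 row [-0.0822, 0.0217, -0.0031] [0.0, 0.0, -0.0412] mm 34.01910356928169 deg 7.415769575729644
```

View pics/w3.png

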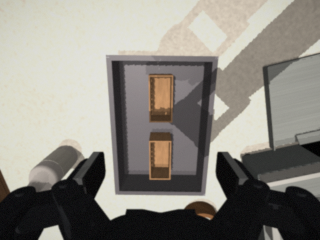

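Both cartons stand open side up in the tote, at about (160,98) and (160,158) in the half-size view. Next I'll look at the follower from behind the knob, with the fingers in line with the machine's y.

```bash
python3 - <<'E'
from h import *
a=plan([.70,.10,.34],95.5,18)
E
```

```text
n 18 row [-0.0428, 0.0553, -0.0052] [0.0, -0.0, -0.0043] mm 28.040437972181902 deg 0.7678289947682988
```

Emit:
jog_arm(deltas=[-0.0428,0.0553,-0.0052,0,0,-0.0043,0.55,-0.0428,0.0553,-0.0052,0,0,-0.0043,0.55,-0.0428,0.0553,-0.0052,0,0,-0.0043,0.55,-0.0428,0.0553,-0.0052,0,0,-0.0043,0.55,-0.0428,0.0553,-0.0052,0,0,-0.0043,0.55,-0.0428,0.0553,-0.0052,0,0,-0.0043,0.55,-0.0428,0.0553,-0.0052,0,0,-0.0043,0.55,-0.0428,0.0553,-0.0052,0,0,-0.0043,0.55,-0.0428,0.0553,-0.0052,0,0,-0.0043,0.55,-0.0428,0.0553,-0.0052,0,0,-0.0043,0.55,-0.0428,0.0553,-0.0052,0,0,-0.0043,0.55,-0.0428,0.0553,-0.0052,0,0,-0.0043,0.55,-0.0428,0.0553,-0.0052,0,0,-0.0043,0.55,-0.0428,0.0553,-0.0052,0,0,-0.0043,0.55,-0.0428,0.0553,-0.0052,0,0,-0.0043,0.55,-0.0428,0.0553,-0.0052,0,0,-0.0043,0.55,-0.0428,0.0553,-0.0052,0,0,-0.0043,0.55,-0.0428,0.0553,-0.0052,0,0,-0.0043,0.55,0,0,0,0,0,0,0.55,0,0,0,0,0,0,0.55])

```text
t: 18.95
tool_pos: [0.7003, 0.1011, 0.3399]
tcp_rot: [[-0.995, -0.1, -0.001], [-0.1, 0.995, -0.0], [0.001, -0.0, -1.0]]
contact_force: [0.4, -0.4, 0.4]
finger_gap: 0.0471
gripper_force: 0.0
```

```bash
python3 - <<'E'
from h import *
s=ctrl.read_state();print(s['t'],s['tool_pos'],s['finger_gap'])
im=ctrl.grab_frame('wrist');lm('wrist',['pull_knob','pointer_tip','load_mark','head_top','machine','tray_floor'])
cv2.imwrite('pics/w4.png',im)
c=ctrl.calibration('wrist');R=np.array(c['R']);print(-R.T@np.array(c['t']))
E
```

```text
18.95 [0.7003 0.1011 0.3399] 0.04706700039980755
wrist pull_knob 0.94 [0.647  0.1224 0.2077]
wrist pointer_tip 0.7 [0.553  0.1747 0.132 ]
wrist load_mark 0.97 [0.5598 0.0817 0.1335]
wrist head_top 0.87 [0.6565 0.2864 0.2344]
wrist machine 0.97 [0.6509 0.0906 0.0002]
[0.6267 0.0929 0.4864]
```

View pics/w4.png

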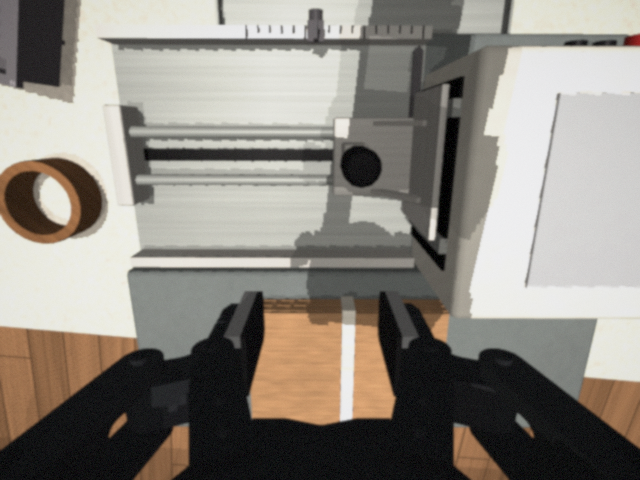

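The wrist view shows the knob top at about (361,166) and the pusher plate's top edge near columns 432-446. The clip's inner end is at about (316,40). The ruled rail's edge runs along row 38, and the pointer is hidden by the head.

```bash
python3 - <<'E'
from h import *
k=ray('wrist',(361,166),.226);print('knob',k)
print('plate back/front',ray('wrist',(441,86),.212),ray('wrist',(433,238),.212),ray('wrist',(447,86),.212))
print('clip',ray('wrist',(316,40),.132), ray('wrist',(316,13),.143))
a,b=ray('wrist',(132,267),.128),ray('wrist',(412,267),.128);print('rail dir',np.degrees(np.arctan2(b[1]-a[1],b[0]-a[0])))
a,b=ray('wrist',(110,39),.128),ray('wrist',(428,37),.128);print('rail dir',np.degrees(np.arctan2(b[1]-a[1],b[0]-a[0])))
print(proj('wrist',[.653,.1265,.226]))
E
```

```text
knob [0.6503 0.1229 0.226 ]
plate back/front [0.5933 0.1716 0.212 ] [0.6998 0.1857 0.212 ] [0.5929 0.1757 0.212 ]
clip [0.5579 0.0824 0.132 ] [0.5405 0.0809 0.143 ]
rail dir 95.51478902049955
rail dir 95.85903732021839
[365.792  170.5143]
```

```bash
python3 - <<'E'
from h import *
a=plan([.651,.1245,.29],95.6,5)
plan([.651,.1245,.207],95.6,6,a)
E
```

```text
n 5 row [0.0231, 0.0149, 0.0255] [-0.0, 0.0, -0.0001] mm 15.000905213179973 deg 0.011472197831508437
n 6 row [0.0, 0.0, 0.0346] [0.0, 0.0, 0.0] mm 13.83333333333333 deg 0.0
```

Emit:
jog_arm(deltas=[0.0231,0.0149,0.0255,0,0,0,0.55,0.0231,0.0149,0.0255,0,0,0,0.55,0.0231,0.0149,0.0255,0,0,0,0.55,0.0231,0.0149,0.0255,0,0,0,0.55,0.0231,0.0149,0.0255,0,0,0,0.55,0,0,0,0,0,0,0.55,0,0,0.03,0,0,0,0.55,0,0,0.03,0,0,0,0.55,0,0,0.02,0,0,0,0.55,0,0,0.02,0,0,0,0.55,0,0,0,0,0,0,0.55,0,0,0,0,0,0,0.55])

```text
t: 20.3
tool_pos: [0.6511, 0.125, 0.2489]
tcp_rot: [[-0.995, -0.098, -0.001], [-0.098, 0.995, -0.0], [0.001, 0.0, -1.0]]
contact_force: [-0.1, -0.7, 0.3]
finger_gap: 0.0474
gripper_force: 0.0
```

```bash
python3 - <<'E'
from h import *
s=ctrl.read_state();print(s['t'],s['tool_pos'],s['contact_force'])
im=ctrl.grab_frame('wrist');lm('wrist',['pull_knob','pointer_tip','load_mark'])
cv2.imwrite('pics/w5.png',im)
E
```

```text
20.3 [0.6511 0.125  0.2489] [-0.1268 -0.6504  0.2749]
wrist pull_knob 0.59 [0.6494 0.1221 0.2105]
wrist pointer_tip 0.82 [0.5534 0.1716 0.1295]
wrist pointer_tip 0.66 [0.5593 0.0828 0.1336]
wrist load_mark 0.65 [0.5614 0.0805 0.1325]
```

View pics/w5.png

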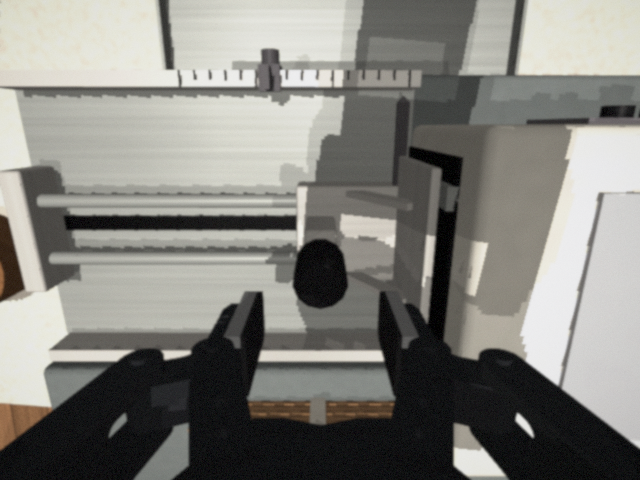

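The knob at (320,272) is centred between the fingers (262 and 380). The front finger clears the plate, the pointer tip is visible at (402,98) and the clip's inner end is at (269,88). I'll descend and grip.

Emit:
jog_arm(deltas=[0,0,0.03,0,0,0,0.55,0,0,0.03,0,0,0,0.55,0,0,0.03,0,0,0,0.55,0,0,0.015,0,0,0,0.55,0,0,0,0,0,0,0.55,0,0,0,0,0,0,0,0,0,0,0,0,0,0,0,0,0,0,0,0,0,0,0,0,0,0,0,0], force=50)

```text
t: 21.25
tool_pos: [0.6513, 0.1246, 0.2081]
tcp_rot: [[-0.995, -0.097, 0.0], [-0.097, 0.995, -0.001], [-0.0, -0.001, -1.0]]
contact_force: [-1.0, -2.7, -0.2]
finger_gap: 0.0258
gripper_force: 49.2
```

```bash
python3 - <<'E'
from h import *
s=ctrl.read_state();print(s['t'],s['tool_pos'],s['contact_force'],s['finger_gap'],s['gripper_force'])
im=ctrl.grab_frame('wrist');lm('wrist',['pointer_tip','load_mark'])
ctrl.grab_frame('top');lm('top',['pointer_tip','load_mark'])
E
```

```text
21.25 [0.6513 0.1246 0.2081] [-0.957  -2.665  -0.2017] 0.025785707048545593 49.19203408062458
wrist pointer_tip 0.84 [0.5546 0.1733 0.1302]
wrist load_mark 0.72 [0.5612 0.0791 0.1312]
top load_mark 0.46 [0.5594 0.0849 0.1352]
```

Emit:
jog_arm(deltas=[0,-0.01,0,0,0,0,0,0,-0.02,0,0,0,0,0,0,-0.02,0,0,0,0,0,0,-0.02,0,0,0,0,0,0,-0.02,0,0,0,0,0,0,-0.02,0,0,0,0,0,0,-0.02,0,0,0,0,0,0,-0.02,0,0,0,0,0,0,-0.02,0,0,0,0,0,0,-0.02,0,0,0,0,0,0,-0.01,0,0,0,0,0,0,0,0,0,0,0,0,0,0,0,0,0,0,0,0,0,0,0,0,0,0], force=70)

```text
t: 22.72
tool_pos: [0.6587, 0.0481, 0.2082]
tcp_rot: [[-0.995, -0.099, -0.0], [-0.099, 0.995, 0.005], [-0.0, 0.005, -1.0]]
contact_force: [-3.1, 6.4, 2.1]
finger_gap: 0.0247
gripper_force: 68.9
```

```bash
python3 - <<'E'
from h import *
s=ctrl.read_state();print(s['t'],s['tool_pos'],s['contact_force'],s['finger_gap'],s['gripper_force'])
im=ctrl.grab_frame('wrist');lm('wrist',['pointer_tip','load_mark'])
for X in ([.5595,.0825,.132],[.56,.095,.132]): print(proj('wrist',X))
u,v=map(int,proj('wrist',[.5595,.088,.132])); u0,v0=max(0,u-80),max(0,v-60);print(u0,v0)
cv2.imwrite('pics/w6.png',cv2.resize(im[v0:v0+120,u0:u0+160],(800,600),interpolation=cv2.INTER_CUBIC))
E
```

```text
22.7167 [0.6587 0.0481 0.2082] [-3.0747  6.4237  2.0981] 0.02471390237071258 68.86137309484184
wrist pointer_tip 0.6 [0.5603 0.0976 0.1325]
wrist load_mark 0.59 [0.5632 0.08   0.1355]
[398.6153  83.6621]
[421.0048  87.0671]
328 24
```

View pics/w6.png

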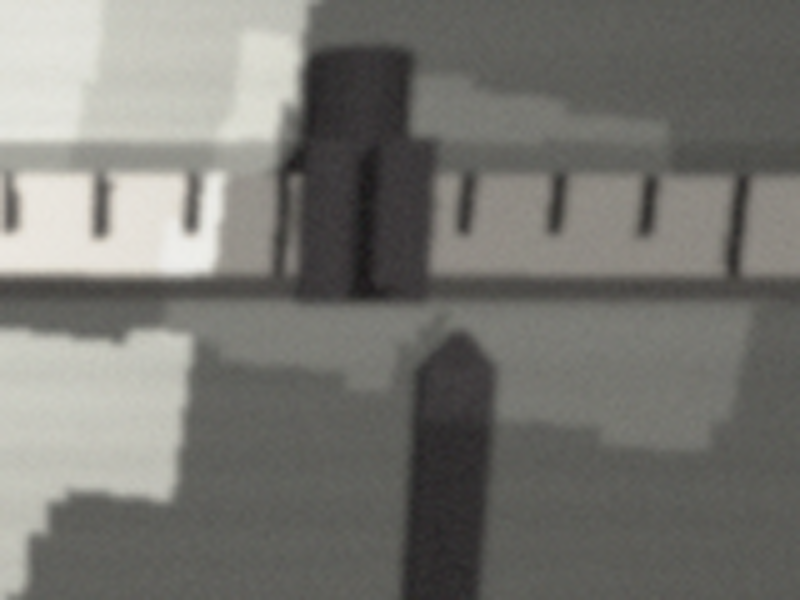

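The crop shows the pointer tip at about (457,335), which is image pixel (419.4,91). The clip's blade is the dark band centred on crop column 365, pixel (401,64), with its inner end at about (400.6,82.6). The pointer still has roughly 10 mm to go.

```bash
python3 - <<'E'
from h import *
a=np.radians(5.6);ym=np.array([-np.sin(a),np.cos(a)]);xm=np.array([np.cos(a),np.sin(a)])
for n,uv,z in [('tip',(419.4,91),.132),('tip arm mid',(328+452/5,24+420/5),.132),('blade.143',(401,64),.143),('blade.132',(400.6,82.6),.132),('bladebot.143',(401,83),.143),('saddle L',(328+300/5,24+280/5),.131),('saddle R',(328+432/5,24+280/5),.131)]:
    p=ray('wrist',uv,z)[:2];print(n,p,'my',p@ym,'mx',p@xm)
E
```

```text
tip [0.5621 0.0945] my 0.0391723703521117 mx 0.5686129835578406
tip arm mid [0.5709 0.0954] my 0.03928706723433691 mx 0.5774507013343302
blade.143 [0.5514 0.0802] my 0.025992799374311627 mx 0.5566073948005502
blade.132 [0.5589 0.0835] my 0.028561631116694547 mx 0.5643395705205824
bladebot.143 [0.5604 0.0816] my 0.0265534108646586 mx 0.5656514025303881
saddle L [0.5581 0.0766] my 0.021774404728733487 mx 0.5629253391179518
saddle R [0.5567 0.091 ] my 0.0362515935255622 mx 0.5629042553891528
```

Emit:
jog_arm(deltas=[0,-0.008,0,0,0,0,0,0,-0.009,0,0,0,0,0,0,-0.008,0,0,0,0,0,0,0,0,0,0,0,0,0,0,0,0,0,0,0,0,0,0,0,0,0,0])

```text
t: 23.37
tool_pos: [0.6597, 0.0384, 0.2082]
tcp_rot: [[-0.995, -0.099, -0.0], [-0.099, 0.995, 0.005], [-0.0, 0.005, -1.0]]
contact_force: [-3.8, 7.4, 2.3]
finger_gap: 0.0248
gripper_force: 68.9
```

```bash
python3 - <<'E'
from h import *
s=ctrl.read_state();print(s['t'],s['tool_pos'],s['contact_force'],s['finger_gap'],s['gripper_force'])
im=ctrl.grab_frame('wrist');lm('wrist',['pointer_tip','load_mark'])
u,v=map(int,proj('wrist',[.5595,.084,.132])); u0,v0=max(0,u-50),max(0,v-40);print(u0,v0)
cv2.imwrite('pics/w7.png',cv2.resize(im[v0:v0+75,u0:u0+100],(800,600),interpolation=cv2.INTER_CUBIC))
ctrl.grab_frame('scene');lm('scene',['pointer_tip','load_mark'])
E
```

```text
23.3667 [0.6597 0.0384 0.2082] [-3.811   7.3733  2.2504] 0.02476016525363387 68.89654931612313
wrist pointer_tip 0.59 [0.5596 0.0874 0.1331]
wrist load_mark 0.76 [0.564  0.0841 0.1341]
369 44
scene load_mark 0.51 [0.4395 0.1233 0.006 ]
scene load_mark 0.41 [0.5588 0.0879 0.129 ]
```

View pics/w7.png

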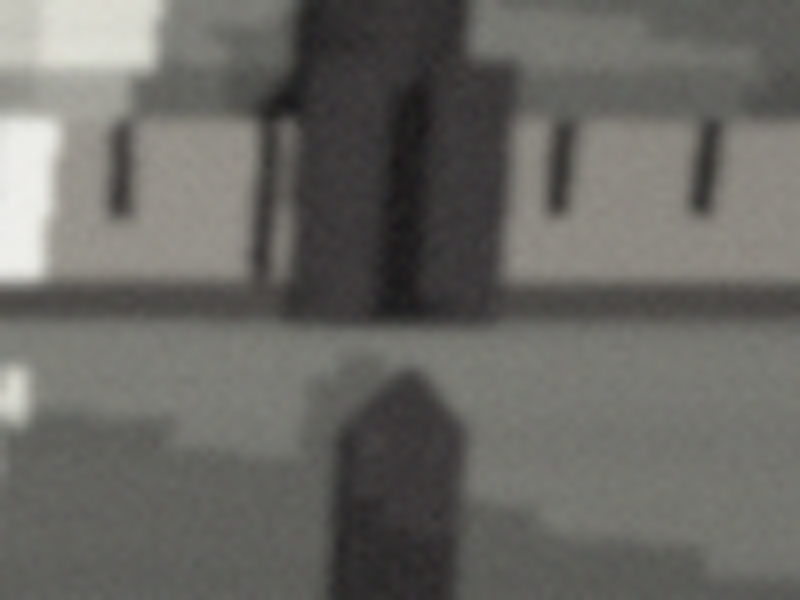

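The pointer tip is at crop (407,372). The dark band (378-415 at its bottom) is the blade's -y side face. That puts the blade's middle at about column 393 on the tip's row, so about 1 mm remains at roughly 14.3 crop pixels per mm.

Emit:
jog_arm(deltas=[0,-0.0026,0,0,0,0,0,0,0,0,0,0,0,0,0,0,0,0,0,0,0,0,0,0,0,0,0,0,0,0,0,0,0,0,0])

```text
t: 24.08
tool_pos: [0.6597, 0.0376, 0.2082]
tcp_rot: [[-0.995, -0.099, -0.0], [-0.099, 0.995, 0.006], [-0.0, 0.006, -1.0]]
contact_force: [-3.1, 7.5, 2.2]
finger_gap: 0.0248
gripper_force: 68.9
```

```bash
python3 - <<'E'
from h import *
s=ctrl.read_state();print(s['t'],s['tool_pos'],s['contact_force'],s['finger_gap'],s['gripper_force'])
im=np.mean([ctrl.grab_frame('wrist').astype(float) for _ in range(6)],0)
u,v=map(int,proj('wrist',[.5595,.084,.132]));u0,v0=u-50,v-40;print(u0,v0)
big=cv2.resize(im[v0:v0+75,u0:u0+100],(800,600),interpolation=cv2.INTER_CUBIC).clip(0,255).astype(np.uint8)
big=cv2.convertScaleAbs(big,alpha=1.8,beta=-30)
# predicted blade (3 mm thick, z .130-.143) relative to the tip's machine y, drawn for tip aligned
a=np.radians(5.6);ym=np.array([-np.sin(a),np.cos(a),0]);xm=np.array([np.cos(a),np.sin(a),0])
g=im.mean(2)
for row in (64,70,78,80,93,97,101,106): print(row,g[row,398:434].round().astype(int))
cv2.imwrite('pics/w8.png',big)
E
```

```text
24.0833 [0.6597 0.0376 0.2082] [-3.0933  7.4585  2.195 ] 0.024813578575307162 68.90477146022022
370 44
64 [142 142 140 131 102  66  65  89  96  78  58  53  56  56  58  58  59  60
  57  53  46  37  30  30  29  38  49  57  57  57  57  58  57  56  60  75]
70 [144 142 140 126  91  61  75 100 100  77  60  58  58  57  58  58  60  58
  57  53  42  33  30  30  32  40  52  57  58  58  58  57  58  59  65  87]
78 [123 122 115  96  71  73  96 104  85  61  55  57  58  57  59  58  59  58
  53  47  36  30  28  31  36  49  56  58  57  59  58  58  58  61  78 105]
80 [80 80 77 75 74 72 76 71 58 51 55 56 58 57 59 59 58 58 53 47 35 31 29 31
 38 49 55 55 58 57 57 58 59 60 64 72]
93 [122 121 123 122 123 121 121 122 122 118 106 100  96  97  96  94  90  78
  66  59  58  58  59  59  66  82  99 114 119 120 120 121 120 120 119 120]
97 [118 118 119 118 118 118 118 118 117 111 103  95  88  76  65  59  59  60
  60  60  61  59  59  60  60  60  60  65  78  98 109 115 116 117 116 115]
101 [ 96  98 100 102 104 104 104 104 102  99  94  90  79  60  52  55  58  58
  59  60  58  60  61  62  62  60  59  62  76  98 112 115 116 116 115 117]
106 [ 95  94  95  96  95  95  96  96  95  95  93  88  71  52  47  49  51  52
  52  50  54  56  58  59  61  59  60  62  79  90 100 103 104 108 111 113]
```

View pics/w8.png

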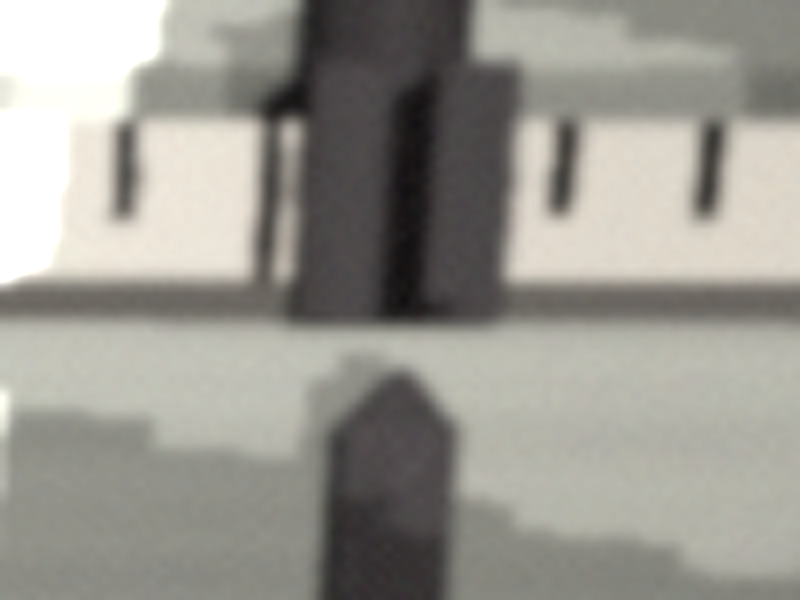

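The tip is now at crop (401,372), and the blade's side face spans about 378-422 at its bottom. I'll do a sub-pixel comparison in machine coordinates.

```bash
python3 - <<'E'
from h import *
a=np.radians(5.6);ym=np.array([-np.sin(a),np.cos(a)])
m=lambda uv,z:1e3*ray('wrist',uv,z)[:2]@ym
print('pointer',m((419.3,93),.132),m((418.7,97),.132),m((418.6,101),.132))
for r,l,h in ((64,418.6,423.7),(70,418.0,423.3),(78,417.3,422.8),(80,417.0,422.6)):
    print('blade mid from base',m((l,r),.131)+1.5,m((l,r),.133)+1.5,'from top',m((h,r),.143)+1.5)
print('saddle',m((405.6,78),.131),m((432.3,78),.131), 'at .133',m((405.6,78),.133),m((432.3,78),.133))
E
```

```text
pointer 28.5514152547602 28.376874244007478 28.478631007335636
blade mid from base 28.803773340521367 28.314928958701643 from top 28.48931730701018
blade mid from base 28.70296226166323 28.21502383350058 from top 28.508066712207818
blade mid from base 28.622024424370302 28.134813356042724 from top 28.55059792896902
blade mid from base 28.533048199308542 28.046636728975546 from top 28.522358821520466
saddle 20.711361994260383 35.34427498423801 at .133 20.28176129116855 34.783173446247126
```

The pointer (28.47 mm) and the blade's middle (28.52 mm) agree to within 0.1 mm, and the knob is held with 69 N.

```bash
python3 -c "
from rig import ctrl
print(ctrl.hand_in())"
```

```text
the job is handed in; nothing more can be done
None
```

Both cartons are standing open side up on the tote floor, and the follower is held by its knob with the pointer within about 0.1 mm of the clip by my measurement; I handed the job in at about 24.5 s.

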